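Unpin a printing jig and load the relief block

ROBOT

A 6-joint arm with a two-finger parallel gripper is mounted at the origin on the work surface. World frame = base frame: x ahead of the robot, y to its left, z up, the work surface at z = 0. Lengths are in m, angles in rad, forces in N, time in s.
With the tool pointing down it reaches from about 0.35 to 0.775 m from the base axis. Payload 5.5 kg.
Tool frame: the origin (TCP) lies at the very end of the fingers, on their centre line; the grasp point (between the pads) lies 19 mm behind it; z points along the fingers, y is the line along which they close (so a half turn about z gives the same grasp; the last joint's range is limited). The gripper opens to 85 mm and grips with 20 to 120 N. Pads are 22 mm wide; open, the fingers measure 114 mm over their backs; the gripper's body (76 mm by 85 mm) begins 54 mm behind the grasp point. The pads swing forward as they close: fully open they stand 13 mm farther back than shut.
Start: joints at [1.096, 0.313, 0.046, 1.304, 0, 1.431], TCP at [0.189, 0.543, 0.231] pointing down, gripper open.
Joint ranges: [-2.76, 2.76], [-0.86, 1.69], [-1.03, 1.26], [-2.2, 2.34], [-1.47, 1.5], [-3.14, 3.14]. Speed limits (rad/s): [2.57, 2.57, 3.14, 3.14, 3.14, 3.14].

INTERFACE

Orientations are given as a 3x3 rotation matrix whose columns are the frame's x, y, z axes.
In Python, from rig import ctrl, vision, nets gives the robot as it stands. The module is installed in compiled form; this text tells all that it offers.
- The arm moves only by the shell command python3 -m jog 'ROWS' [FORCE]. ROWS is a JSON object of lists of equal length, an entry for each row: "slide": the shift along the tool's x, y, z in m, a list of three; "turn": the turn about the tool's z in rad; "fingers": the finger opening in m, from 0 to 0.0854. In form: {"slide": [[dx, dy, dz], ...], "turn": [turn, ...], "fingers": [fingers, ...]}. A call has 1 to 8 rows; each row is the pose to reach, as a shift and turn from the pose commanded when the call began, along the tool's axes at that moment; what a row does not reach only later rows make up. A row lasts 1/8 s, in which the tool goes at most 62.5 mm and 10.7 degrees, less where a joint would pass 70% of its speed; a pose out of reach is approached as far as the arm can. A call with a gripper value outside its range is refused whole. The fingers move at their own pace and stop on an object; FORCE is the grip in N (left out, the last holds). Time passes only in rows, so rows that repeat a pose let the fingers close. It gives the time, the measured TCP pose, the force, the opening and the grip force at its end, in the units of the state.
- ctrl.sense(): the state, without advancing time (a new reading comes with each control period).
- vision.capture(name): name is "scene" or "side" or "wrist"; returns a dict with "frame" (420x560x3 uint8, red, green, blue), "fx", "fy", "cx", "cy" (pixels), "R" (3x3) and "t" (3): a world point X has camera coordinates R X + t. Camera axes: x right, y down, z forward; pixel columns grow to the right and rows downward; lengths in m; the calibration is good to about 2 mm. A picture is of the moment at which its call begins. There is no depth.
- ctrl.close_job(): hands the job in; it is judged then, once.
Trained networks look in the newest picture that a camera, given by its name, has taken for a name from the list of things; names that differ only in an ending like _2 or _b are one class to them, and where a whole thing is asked for, a point or a joint stands for the part that bears it (a point fixed in the world has none). Each returns a list of dicts, best first, with "conf" (0 to 1); they miss things now and then, are a little off and sometimes report something else, mostly with a low value. They report only what shows in the picture. A call takes as long as a camera call. They do not tell look-alikes from the thing itself.
- nets.search_frame(name, camera): "location" ([row, column] in pixels, amid what is visible of it).
- nets.mark_of(name, camera): "location" ([row, column] in pixels: a listed point, or the origin of a listed thing).
The state is a dict: "time": time; "joint_positions": joint angles; "qd": joint speeds; "effort": joint torques, N m; "tool_pos": TCP position; "eef_rot": TCP orientation; "contact_force": force on the tool from outside, world axes, zero at the start; "torque": the same for the moment, N m; "grip_width": finger opening in m; "gripper_force": force on a finger pad.
Only numpy, scipy, OpenCV 4.12 (cv2) and the standard library are available. Lean on these libraries where they do the work, as an engineer would, in place of code of your own. Each camera call takes 0.05 s, during which the arm holds its last target. There are 200 camera calls.

TASK

Draw the locking pin straight up out of the printing jig and park it in the notch of the grey bracket, pushed in to the end of the notch and hanging upright by its collar. Then swing the jig's metal hold-down bar aside, away from you, as far as its stop, and press the carved printing block fully home in the recess, carved side up. Leave the jar, the can, the hammer and the plain wood offcut where they are.

Things in the scene. Friction and masses are not known exactly. Their poses are not given: they have to be found in the camera images.
- bed: Jig bed: fixed wood slab 160 (x) x 250 (y) x 40 (z) mm. Origin: centre of its underside, on the table. In its top: the recess (centre), the pin's bore at y = +90 mm, and the bar's hinge boss at y = -90 mm (30 mm across; a 14 mm stud ends 72 mm above the table).
- recess (a point): Centre of the floor of the bed's recess, 28 mm above the table and 12 mm below the bed's top; axes as the bed's. The recess is 124 (x) x 60 (y) x 12 mm deep, rim chamfered 2 mm.
- bore (a point): Mouth of the bed's vertical bore, 16 mm across and 40 mm deep, at the level of the bed's top.
- bar (a joint): Angle of the hold-down bar, rad. 0: it lies across the recess, along the bed's +y from its hinge, locked by the pin. It grows as the bar swings from the bed's +y towards the bed's +x (clockwise seen from above), to a stop at 1.6; stiff, it stays where left.
- bar_hinge (a point): On the bar's hinge axis (vertical), at the level of the bar's top.
- bar_middle (a point): Middle of the hold-down bar's top face, 90 mm from the hinge; moves with the bar; y axis along the bar from hinge to eye. Bar: flat aluminium, 28 mm wide, 12 mm thick, underside 50 and top 62 mm above the table, from 16 mm behind the hinge to 200 mm beyond; its last 40 mm is an eye 44 mm wide with a 16 mm hole 180 mm from the hinge.
- pin: Steel locking pin, upright, 108 mm long. Origin: on its axis at the collar's underside; z up. Shank 14 mm across, down to z = -50 mm (tapered end); collar 32 mm across, z 0 to 6; neck 12 mm across to z 18; then a flat black grip 44 (x) x 14 (y) mm, z 18 to 58. At the start it stands through the bar's eye in the bore, collar resting on the bar (origin 62 mm above the table).
- bracket: Parking bracket, grey painted steel, fixed: foot 110 x 75 x 6 mm, an upright at its back (x = 42 to 52 mm) and a level plate 8 mm thick and 60 mm (y) wide, its top 75 mm above the table, from x = -32 to +52 mm, with a notch open to the bracket's -x side. Origin: on the table below the notch point.
- notch (a point): Where the pin's origin belongs when parked: on the plate's top face, in the notch near its end; axes as the bracket's. The notch is 18 mm wide (y) and runs from the plate's open edge at x = -32 mm to its end at x = +8 mm.
- block: Carved relief-printing block: wood 120 (x) x 56 (y) x 36 (z) mm with dark carved strokes on top. Origin: centre of its underside. Either way round fits the recess; home, it stands 24 mm proud of the bed.
- offcut: Bystander: plain wood offcut 90 x 80 x 40 mm, no carving. Origin: centre of its underside.
- can: Bystander: steel ink can 64 mm across, 85 mm high. Origin: centre of its underside.
- jar: Bystander: glass jar 70 mm across, 95 mm high. Origin: centre of its underside.
- hammer: Bystander: hammer 240 mm long, lying along its x axis. Origin: under its middle.
There are look-alikes about, which are no part of the job. What is shaped like the pin but green or orange is not meant.

How it is judged:
By the outcome, as a careful person would: the job done as asked, in the order asked, and still so for the second after the job is handed in, with the robot touching nothing.
It also fails if it takes over 72 s, if anything falls off the work surface, if the arm or the gripper's body presses on something with over 40 N, if the wrist force passes 120 N, or if a joint passes its speed limit or range.

## Working session

There is one attempt and no reset: what is moved stays moved. The work goes in short steps, Python scripts to look and compute and a shell command to move; the robot and the scene stay as the last step left them, time stands still between calls to the robot, and variables do not carry over. Pictures are saved under pics/ and viewed, at most 10 in all, crops included, and the job is handed in when it is done.

```bash
mkdir -p pics; cat > h.py <<'E'
import numpy as np, cv2
from rig import ctrl, vision, nets
def cap(n):
    c=vision.capture(n); c['R']=np.array(c['R']);c['t']=np.array(c['t']); return c
def ray(c,rc):
    d=c['R'].T@np.array([(rc[1]-c['cx'])/c['fx'],(rc[0]-c['cy'])/c['fy'],1]); return -c['R'].T@c['t'],d
def atz(c,rc,z):
    o,d=ray(c,rc); return o+d*(z-o[2])/d[2]
def proj(c,X):
    p=c['R']@np.array(X)+c['t']; return [c['cy']+c['fy']*p[1]/p[2],c['cx']+c['fx']*p[0]/p[2]]
def tri(a,ra,b,rb):
    A=[];B=[]
    for c,r in((a,ra),(b,rb)):
        o,d=ray(c,r);d=d/np.linalg.norm(d);P=np.eye(3)-np.outer(d,d);A.append(P);B.append(P@o)
    return np.linalg.lstsq(np.vstack(A),np.hstack(B),rcond=None)[0]
def save(c,f,box=None,s=1):
    im=c['frame'][...,::-1]
    if box: im=im[box[0]:box[1],box[2]:box[3]]
    cv2.imwrite('pics/'+f,cv2.resize(im,None,fx=s,fy=s,interpolation=cv2.INTER_CUBIC))
E
python3 - <<'E'
from h import *
np.set_printoptions(precision=4,suppress=True)
C={n:cap(n) for n in('scene','side','wrist')}
for n,c in C.items(): save(c,n+'0.png'); print(n,-c['R'].T@c['t'])
H=dict(pin=.062,bed=0,bore=.04,recess=.028,bar_hinge=.062,bar_middle=.062,bracket=0,notch=.075,block=0,offcut=0,can=0,jar=0,hammer=0)
for k,z in H.items():
    for n,c in C.items():
        for r in nets.mark_of(k,n)[:4]:
            if r['conf']>.2: print(k,n,np.round(r['conf'],2),np.round(r['location']),atz(c,r['location'],z))
print(ctrl.sense())
E
```

```text
scene [ 1.0702 -0.2611  0.7774]
side [-0.1293 -0.9784  1.0764]
wrist [0.1114 0.5684 0.3731]
pin scene 0.77 [220. 361.] [0.5671 0.1856 0.062 ]
pin scene 0.69 [195. 347.] [0.4807 0.1991 0.062 ]
pin scene 0.6 [215. 319.] [0.5109 0.1019 0.062 ]
pin side 0.74 [171. 289.] [0.5508 0.1782 0.062 ]
pin side 0.54 [174. 263.] [0.47   0.2051 0.062 ]
pin side 0.44 [186. 293.] [0.5213 0.1037 0.062 ]
bed scene 0.59 [249. 281.] [ 0.5234 -0.0046  0.    ]
bed side 0.95 [222. 307.] [ 0.5078 -0.0054  0.    ]
bore scene 0.9 [226. 315.] [0.5213 0.0873 0.04  ]
bore side 0.74 [194. 292.] [0.5119 0.0924 0.04  ]
recess scene 0.64 [238. 280.] [ 0.5119 -0.0013  0.028 ]
recess scene 0.23 [230. 285.] [0.4937 0.0199 0.028 ]
recess side 0.57 [211. 308.] [0.5194 0.0133 0.028 ]
bar_hinge scene 0.92 [247. 251.] [ 0.5326 -0.0831  0.062 ]
bar_hinge scene 0.21 [217. 390.] [0.5882 0.2517 0.062 ]
bar_hinge side 0.75 [291. 358.] [ 0.445  -0.3451  0.062 ]
bar_hinge side 0.67 [220. 330.] [ 0.5308 -0.0895  0.062 ]
bar_middle scene 0.9 [233. 285.] [0.5268 0.0033 0.062 ]
bar_middle side 0.75 [204. 309.] [0.5186 0.0052 0.062 ]
bra
[... 802 characters left out ...]
01. 310.] [0.5704 0.0766 0.    ]
hammer scene 0.78 [336. 104.] [ 0.5714 -0.4294  0.    ]
hammer side 0.57 [307. 416.] [ 0.5772 -0.4266  0.    ]
{'time': 2.1, 'joint_positions': array([1.0964, 0.3132, 0.0461, 1.3036, 0.    , 1.4312]), 'qd': array([-0.0002, -0.0013,  0.0006,  0.0004, -0.0002, -0.0016]), 'effort': array([ -0.001 , -48.0454,  29.8806,   0.0004,  -0.0002,  -0.    ]), 'tool_pos': array([0.189 , 0.5431, 0.2313]), 'eef_rot': array([[-0.9445,  0.3286,  0.    ],
       [ 0.3286,  0.9445,  0.0001],
       [ 0.    ,  0.0001, -1.    ]]), 'contact_force': array([-0.5783, -0.4928,  0.2223]), 'torque': array([0.0095, 0.0102, 0.0023]), 'gripper_force': 0.0, 'grip_width': 0.08497259381155255}
```

View pictures.

View pics/scene0.png

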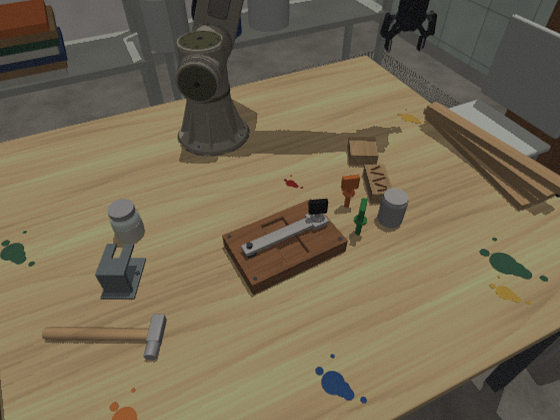

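View pics/side0.png

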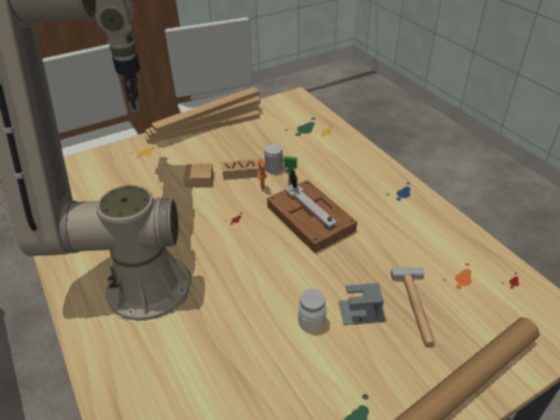

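```bash
python3 - <<'E'
import cv2
a=cv2.imread('pics/scene0.png')[150:270,240:400];b=cv2.imread('pics/side0.png')[140:250,220:370]
a=cv2.resize(a,(520,390),interpolation=2);b=cv2.resize(b,(520,381),interpolation=2)
cv2.imwrite('pics/crop0.png',cv2.resize(cv2.hconcat([a[:381,:],b]),(800,293)))
E
```

```text
(no output)
```

View pics/crop0.png

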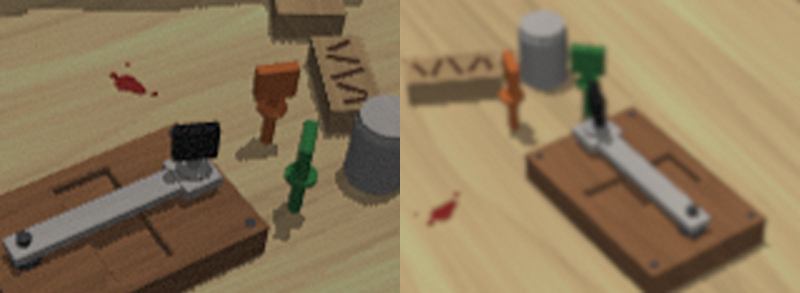

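Three pin-shaped things show: black at scene (208,318) standing in the bar's eye, orange at (188,349) and green at (215,361) standing loose. In the enlarged crop only the black-gripped one is in the eye, so it is the pin. The block with carved strokes is at (183,377), and the plain offcut at (151,363) is not wanted. The jar stands near the bracket's open side.

```bash
python3 -m jog '{"slide":[[-0.053,-0.03,0],[-0.106,-0.06,0],[-0.158,-0.089,0],[-0.211,-0.118,0],[-0.264,-0.148,0],[-0.317,-0.178,0],[-0.37,-0.207,0],[-0.422,-0.237,0]],"turn":[0,0,0,0,0,0,0,0],"fingers":[0.08,0.07,0.06,0.05,0.05,0.05,0.05,0.05]}' 60; python3 -m jog '{"slide":[[-0.053,-0.03,0],[-0.106,-0.06,0],[-0.106,-0.06,0]],"turn":[0,0,0],"fingers":[0.05,0.05,0.05]}'
cat > m.py <<'E'
import sys
from h import *
np.set_printoptions(precision=4,suppress=True)
c=cap('wrist'); save(c,sys.argv[1])
print('cam',-c['R'].T@c['t'],c['R'][2],c['fx'])
for a in sys.argv[2:]:
    k,z=a.split('=')
    for r in nets.mark_of(k,'wrist')[:3]:
        if r['conf']>.2: print(k,np.round(r['conf'],2),np.round(r['location']),atz(c,r['location'],float(z)))
s=ctrl.sense(); print(s['time'],s['tool_pos'],s['eef_rot'].ravel(),s['contact_force'],s['grip_width'],s['gripper_force'])
E
python3 m.py w1.png pin=.062 bore=.04 bar_hinge=.062 bar_middle=.062 recess=.028 bed=0 block=0
```

```text
time: 3.1
tool_pos: [0.5109, 0.179, 0.2316]
eef_rot: [[-0.944, 0.329, 0.001], [0.329, 0.944, 0.0], [-0.001, 0.001, -1.0]]
contact_force: [0.7, 1.3, 0.3]
grip_width: 0.0502
gripper_force: 0.0
time: 3.48
tool_pos: [0.5925, 0.0854, 0.2303]
eef_rot: [[-0.943, 0.334, 0.0], [0.334, 0.943, -0.001], [-0.0, -0.0, -1.0]]
contact_force: [-0.7, 0.7, -0.8]
grip_width: 0.0502
gripper_force: 0.0
cam [0.5152 0.1115 0.3729] [ 0.2971 -0.1056 -0.949 ] 307.7942506847248
pin 0.86 [ 17. 363.] [0.4651 0.2047 0.062 ]
pin 0.78 [118. 266.] [0.5168 0.0945 0.062 ]
pin 0.69 [125. 368.] [0.5558 0.1861 0.062 ]
bore 0.76 [113. 264.] [0.5111 0.0934 0.04  ]
bar_hinge 0.83 [194. 104.] [ 0.5308 -0.0903  0.062 ]
bar_middle 0.82 [154. 180.] [0.5206 0.0019 0.062 ]
recess 0.87 [147. 192.] [0.5177 0.005  0.028 ]
bed 0.91 [148. 196.] [0.5211 0.0008 0.    ]
3.875 [0.5894 0.0903 0.2317] [-0.9451  0.3268  0.0004  0.3268  0.9451  0.0001 -0.0003  0.0003 -1.    ] [ 0.0104  1.1761 -0.4156] 0.049690209768250296 0.0
```

View pics/w1.png

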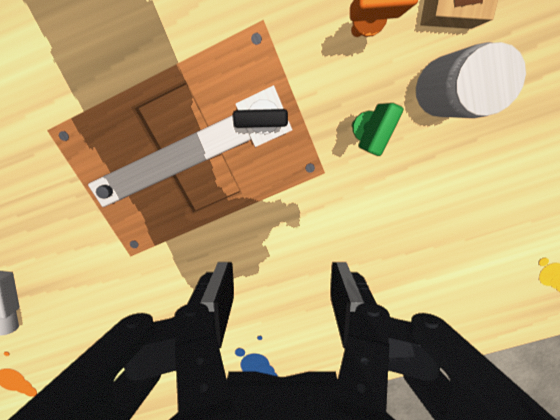

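The pin's black grip is at (119,260), its long side along the image's horizontal, so the tool must turn by about 90°. Green (130,378) and orange (15,380) stand clear. The bed, bar and recess agree with the nets.

```bash
python3 - <<'E'
from h import *
np.set_printoptions(precision=4,suppress=True)
c=cap('wrist'); f=c['frame'].astype(int)
m=(f.max(2)<60).astype(np.uint8); m[:90]=0;m[150:]=0;m[:,:215]=0;m[:,310:]=0
ys,xs=np.nonzero(m); print(len(xs),xs.min(),xs.max(),ys.min(),ys.max())
# fit box model: optimise x,y,yaw so that silhouette hull of grip matches
from scipy.optimize import minimize
def hull(p):
    X=[]
    for z in(.08,.12):
        for a in(-.022,.022):
            for b in(-.007,.007):
                q=[p[0]+a*np.cos(p[2])-b*np.sin(p[2]),p[1]+a*np.sin(p[2])+b*np.cos(p[2]),z]; r=proj(c,q);X.append([r[1],r[0]])
    return cv2.convexHull(np.array(X,np.float32))
def cost(p):
    k=np.zeros(m.shape,np.uint8); cv2.fillConvexPoly(k,np.round(hull(p)*16).astype(int),1,shift=4); return (k!=m).sum()
best=min((minimize(cost,[.515,.095,y],method='Nelder-Mead',options=dict(initial_simplex=[[.515,.095,y],[.521,.095,y],[.515,.101,y],[.515,.095,y+.15]])) for y in(1.1,1.25,1.4)),key=lambda r:r.fun)
print(best.x,best.fun)
s=ctrl.sense();p=best.x
R=s['eef_rot'];print(s['joint_positions'],s['tool_pos'],'slide to pin',R.T@(np.array([p[0],p[1],.09])-s['tool_pos']),'tool x yaw',np.arctan2(R[1,0],R[0,0]),np.arctan2(R[1,1],R[0,1]))
E
```

```text
884 230 283 115 132
[0.5148 0.0933 1.3111] 215.0
[0.0172 0.355  0.1061 1.3215 0.0001 0.3503] [0.5895 0.0902 0.2317] slide to pin [ 0.0717 -0.0215  0.1417] tool x yaw 2.808486375918503 1.237690156157418
```

```bash
python3 -m jog '{"slide":[[0.01,-0.003,0],[0.02,-0.006,0],[0.03,-0.009,0],[0.04,-0.012,0.01],[0.05,-0.015,0.02],[0.06,-0.018,0.04],[0.07,-0.021,0.06],[0.0717,-0.0215,0.08]],"turn":[0.186,0.372,0.558,0.744,0.93,1.116,1.302,1.486],"fingers":[0.05,0.05,0.05,0.05,0.05,0.05,0.05,0.05]}'; python3 -m jog '{"slide":[[0,0,0],[0,0,0]],"turn":[0.012,0.012],"fingers":[0.05,0.05]}'
python3 m.py w2.png pin=.062 bracket=0 notch=.075
python3 - <<'E'
from h import *
c=cap('side'); save(c,'s2.png',(90,260,200,360),4)
E
```

```text
time: 4.92
tool_pos: [0.5144, 0.093, 0.1511]
eef_rot: [[0.252, 0.968, 0.0], [0.968, -0.252, 0.0], [0.0, 0.0, -1.0]]
contact_force: [0.6, 0.1, -0.9]
grip_width: 0.0497
gripper_force: 0.0
time: 5.18
tool_pos: [0.5157, 0.0927, 0.1522]
eef_rot: [[0.256, 0.967, 0.001], [0.967, -0.256, 0.0], [0.0, 0.001, -1.0]]
contact_force: [-0.0, -0.4, 0.6]
grip_width: 0.0502
gripper_force: 0.0
cam [0.5359 0.1701 0.2948] [-0.0817 -0.3054 -0.9487] 307.7942506847248
pin 0.95 [215. 282.] [0.5157 0.0936 0.062 ]
pin 0.92 [ 76. 170.] [0.4666 0.2116 0.062 ]
pin 0.79 [ 79. 307.] [0.5582 0.1855 0.062 ]
5.375 [0.516  0.0924 0.1522] [ 0.2578  0.9662  0.0017  0.9662 -0.2578  0.0001  0.0006  0.0016 -1.    ] [-0.0215 -0.1791 -0.4051] 0.049940259718053215 0.0
```

View pics/w2.png

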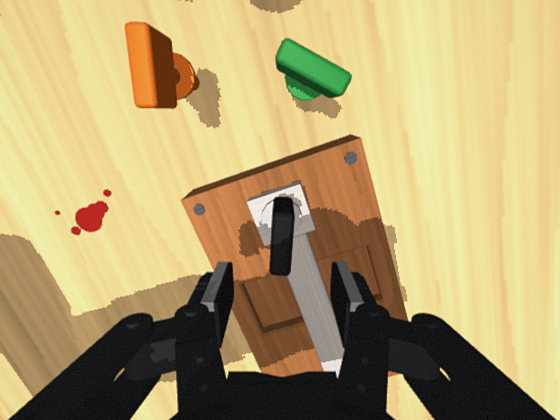

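The grip (240,283) stands between the fingers, aligned to within a few degrees, so I descend, close and lift.

```bash
python3 -m jog '{"slide":[[0,0,0.04],[0,0,0.0625],[0,0,0.0625],[0,0,0.0625],[0,0,0.0625],[0,0,0.0625],[0,0,0.0625],[0,0,0.0625]],"turn":[0,0,0,0,0,0,0,0],"fingers":[0.05,0.05,0.05,0.0,0.0,0.0,0.0,0.0]}' 60; python3 -m jog '{"slide":[[0,0,-0.02],[0,0,-0.05],[0,0,-0.08],[0,0,-0.11],[0,0,-0.13],[0,0,-0.13]],"turn":[0,0,0,0,0,0],"fingers":[0,0,0,0,0,0]}'
```

```text
time: 6.42
tool_pos: [0.5164, 0.0924, 0.0902]
eef_rot: [[0.259, 0.966, 0.003], [0.966, -0.259, 0.0], [0.001, 0.003, -1.0]]
contact_force: [0.0, -0.3, 6.2]
grip_width: 0.0131
gripper_force: 59.6
time: 7.18
tool_pos: [0.5162, 0.0924, 0.2201]
eef_rot: [[0.259, 0.966, 0.003], [0.966, -0.259, 0.0], [0.001, 0.003, -1.0]]
contact_force: [0.2, -0.4, -2.2]
grip_width: 0.0127
gripper_force: 59.1
```

```bash
python3 -m jog '{"slide":[[-0.06,0.002,0],[-0.12,0.005,0],[-0.18,0.007,0],[-0.24,0.01,0],[-0.3,0.012,0],[-0.36,0.014,0],[-0.42,0.017,0],[-0.48,0.02,0]],"turn":[0,0,0,0,0,0,0,0],"fingers":[0,0,0,0,0,0,0,0]}'; python3 -m jog '{"slide":[[-0.04,0,0],[-0.045,0,0],[-0.045,0,0]],"turn":[0,0,0],"fingers":[0,0,0]}'
python3 m.py w3.png bracket=0 notch=.075 jar=0
```

```text
time: 8.18
tool_pos: [0.4091, -0.3777, 0.2171]
eef_rot: [[0.259, 0.966, -0.001], [0.966, -0.259, 0.002], [0.002, -0.002, -1.0]]
contact_force: [1.9, -0.4, -1.7]
grip_width: 0.0131
gripper_force: 59.0
time: 8.55
tool_pos: [0.3981, -0.4192, 0.2173]
eef_rot: [[0.26, 0.966, -0.001], [0.966, -0.26, 0.003], [0.002, -0.002, -1.0]]
contact_force: [-0.4, 0.3, -1.8]
grip_width: 0.0132
gripper_force: 59.0
cam [ 0.4189 -0.3422  0.36  ] [-0.0853 -0.3027 -0.9492] 307.7942506847248
bracket 0.78 [123. 303.] [ 0.4368 -0.3605  0.    ]
notch 0.72 [127. 309.] [ 0.4378 -0.3614  0.075 ]
jar 0.94 [126. 189.] [ 0.3119 -0.3302  0.    ]
8.75 [ 0.399  -0.4185  0.2187] [ 0.2574  0.9663 -0.0001  0.9663 -0.2574  0.0006  0.0005 -0.0002 -1.    ] [ 0.0142 -0.7798 -1.0724] 0.013058355054487377 58.97942841053009
```

View pics/w3.png

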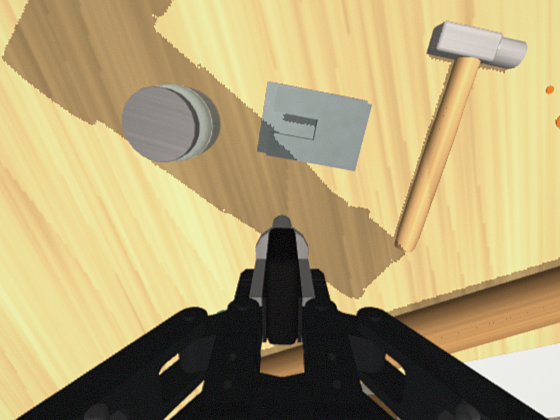

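The bracket's plate is at (125,315) with its notch opening left towards the jar (123,165); the pin hangs at the bottom. I enlarge the notch to get its direction.

```bash
python3 - <<'E'
import cv2
a=cv2.imread('pics/w3.png')[70:185,245:385]
a=cv2.convertScaleAbs(a,alpha=1.6,beta=-20)
cv2.imwrite('pics/c3.png',cv2.resize(a,None,fx=5,fy=5,interpolation=2))
E
```

```text
(no output)
```

View pics/c3.png

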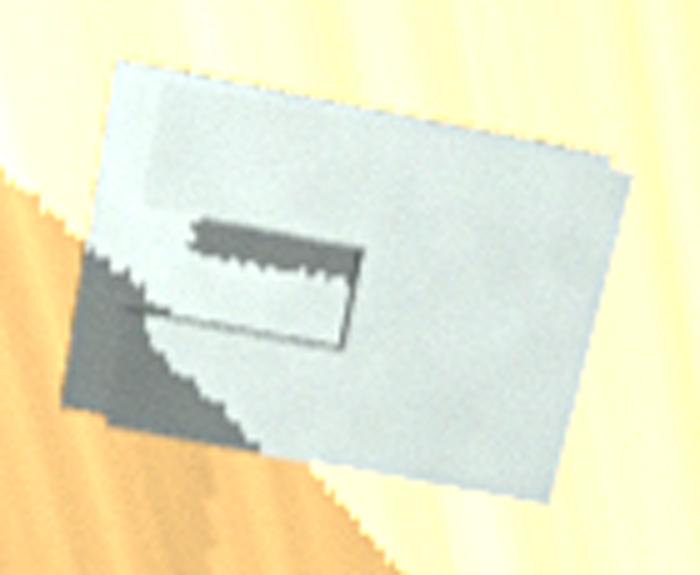

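```bash
python3 - <<'E'
from h import *
np.set_printoptions(precision=4,suppress=True)
c=cap('wrist')
P={k:atz(c,[70+v[1]/5,245+v[0]/5],.075)[:2] for k,v in dict(endU=(362,248),endL=(344,350),edgeU=(200,218),edgeLo=(170,312),bR=(548,503),tR=(632,175),bL=(105,425)).items()}
for k,v in P.items(): print(k,v)
a=lambda p,q:np.arctan2(*(P[q]-P[p])[::-1])
print('yaw',a('edgeU','endU'),a('edgeLo','endL'),a('bL','bR'),a('bR','tR')-np.pi/2, 'w',np.linalg.norm(P['endU']-P['endL']),np.linalg.norm(P['bR']-P['tR']),np.linalg.norm(P['bL']-P['bR']))
y=np.mean([a('edgeU','endU'),a('edgeLo','endL'),a('bL','bR')]);u=np.array([np.cos(y),np.sin(y)])
n=(P['endU']+P['endL'])/2-.008*u; n2=(P['bR']+P['tR'])/2-.052*u
print('notch',n,n2,'y',y)
s=ctrl.sense();R=s['eef_rot'];print(s['tool_pos'],s['joint_positions'])
for d in(0,-.055,-.06):
    q=n+d*u; print(d,q,R.T@(np.r_[q,.2187]-s['tool_pos']))
print('u tool',R.T@np.r_[u,0])
E
```

```text
endU [ 0.4476 -0.3567]
endL [ 0.4405 -0.3731]
edgeU [ 0.421  -0.3443]
edgeLo [ 0.4117 -0.3585]
bR [ 0.4711 -0.4103]
tR [ 0.4961 -0.3569]
bL [ 0.3948 -0.375 ]
yaw -0.43449682774464055 -0.46878681464492744 -0.4332072619330894 -0.43738548342353045 w 0.017934845172258202 0.058932271398841524 0.084046207669755
notch [ 0.4368 -0.3615] [ 0.4367 -0.3612] y -0.44549696810755246
[ 0.3991 -0.4187  0.2189] [-0.9482  0.3235  0.0301  1.2775  0.0002  0.8829]
0 [ 0.4368 -0.3615] [0.065  0.0217 0.0002]
-0.055 [ 0.3872 -0.3378] [ 0.0751 -0.0323  0.0002]
-0.06 [ 0.3827 -0.3356] [ 0.0761 -0.0372  0.0002]
u tool [-0.1842  0.9829 -0.    ]
```

```bash
python3 - <<'E'
from h import *
np.set_printoptions(precision=1,suppress=True)
c=cap('wrist'); s=ctrl.sense();R=s['eef_rot'];T=s['tool_pos']
for k in(264,270,282,296,302): print(k,c['frame'][208:246,k].astype(int).sum(1)//3)
for off in(-.003,0,.003):
    def P(x,y,z): return proj(c,T+R@np.array([off+x,y,.028-z]))
    a=np.linspace(0,2*np.pi,73)
    for nm,r,z in(('colU',.016,0),('colT',.016,.006),('shank50',.007,-.05),('sh46',.007,-.046),('tip5',.005,-.05)):
        q=np.array([P(r*np.cos(t),r*np.sin(t),z) for t in a]); 
        rr=[q[np.abs(q[:,1]-k).argsort()[:6],0].min() for k in(264,270,296,302)]
        print(off,nm,'minrow',q[:,0].min(),'cols',q[:,1].min(),q[:,1].max(),np.array(rr))
E
```

```text
264 [137 138 139 139 135 138 138 137 134 135 135 136 135 135 131 135 133 135
 134 137 137 138 138 125  98  84  94 126 148 152 149 150 150 149 149 149
 147 148]
270 [130 134 132 131 131 130 129 130 131 130 130 128 129 131 130 135 133 135
 135 117  94  67  46  24  19   7   9  12   4  10   4   0  16  10  10   4
   9  15]
282 [133 131 129 129 129 128 111  89  80  78  81  82  83  82  79  83  82  84
  86  68  28  13  10   1  13  15  11  13   7   7   9  11  17  11  16  10
  20   7]
296 [137 140 139 139 142 142 140 140 141 139 141 142 141 140 140 142 142 144
 143 145 141 123  97  85 106 127 139 142 141 137 139 138 123 105  91  78
  78  66]
302 [135 135 135 134 134 134 136 136 133 134 134 136 135 135 134 135 135 135
 136 135 136 138 139 139 140 127 100  78  83 113 137 148 148 144 142 145
 144 145]
-0.003 colU minrow 229.57342810409511 cols 256.4435521109517 308.81621659992925 [235.4 231.9 231.9 235.4]
-0.003 colT minrow 233.4030954675386 cols 255.6333959028855 309.6406021914626 [239.4 234.9 235.8 239.4]
-0.003 shank50 minrow 216.37806046025045 cols 273.43278112115416 291.7308558823216 [222.8 
[... 553 characters left out ...]
130418867732 cols 273.2523085512847 291.9265410179951 [220.9 220.9 220.9 220.9]
0 tip5 minrow 215.12941797181975 cols 276.02471149941806 289.14765251957033 [219.7 219.7 219.7 219.7]
0.003 colU minrow 220.07451895144482 cols 256.1887759226154 309.095439792583 [226.  222.5 222.5 226. ]
0.003 colT minrow 223.63740605457807 cols 255.36206667621803 309.9373053066467 [229.7 225.2 226.1 229.8]
0.003 shank50 minrow 208.83498909881163 cols 273.36775547791416 291.81451729964544 [215.4 215.4 215.4 215.4]
0.003 sh46 minrow 210.4783095448611 cols 273.2185136084954 291.9698707077058 [217.1 217.1 217.1 217.1]
0.003 tip5 minrow 211.3630598022058 cols 276.0027283527063 289.1789867722155 [216. 216. 216. 216.]
```

```bash
python3 -m jog '{"slide":[[0.037,-0.0125,0],[0.0738,-0.0255,0],[0.0738,-0.0255,0.04],[0.0738,-0.0255,0.08],[0.0738,-0.0255,0.1],[0.0738,-0.0255,0.111],[0.0738,-0.0255,0.111],[0.0738,-0.0255,0.111]],"turn":[0,0,0,0,0,0,0,0],"fingers":[0,0,0,0,0,0,0,0]}'
python3 -c "
from h import *
c=cap('side');save(c,'s4.png',(240,350,270,410),5)"
```

```text
time: 9.85
tool_pos: [0.3937, -0.3426, 0.1089]
eef_rot: [[0.259, 0.966, 0.001], [0.966, -0.259, -0.001], [-0.001, 0.002, -1.0]]
contact_force: [0.3, -0.8, -1.0]
grip_width: 0.0133
gripper_force: 58.9
```

View pics/s4.png

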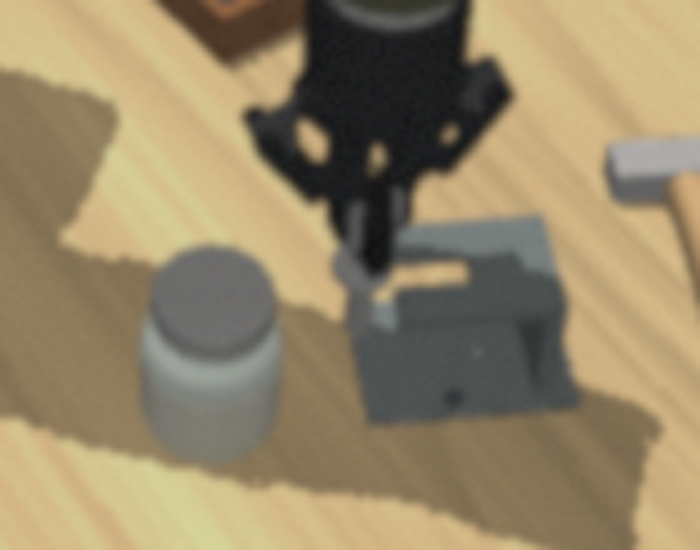

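The pin stands just before the notch mouth (pin at crop (360,290), notch slit (430,272)), collar above the plate, well clear of the jar. I slide it in.

```bash
python3 -m jog '{"slide":[[-0.002,0.012,0.001],[-0.004,0.024,0.002],[-0.006,0.034,0.002],[-0.007,0.042,0.002],[-0.008,0.046,0.002],[-0.008,0.047,0.002],[-0.008,0.047,0.002]],"turn":[0,0,0,0,0,0,0],"fingers":[0,0,0,0,0,0,0]}'
```

```text
time: 10.78
tool_pos: [0.4362, -0.3617, 0.1057]
eef_rot: [[0.259, 0.966, -0.0], [0.966, -0.259, 0.0], [0.0, -0.0, -1.0]]
contact_force: [0.1, 0.1, -1.7]
grip_width: 0.0134
gripper_force: 59.0
```

```bash
python3 -m jog '{"slide":[[-0.0003,0.0015,0.001],[-0.0003,0.0015,0.002],[-0.0003,0.0015,0.002]],"turn":[0,0,0],"fingers":[0,0,0]}';python3 -m jog '{"slide":[[-0.0002,0.0015,0],[-0.0002,0.0015,0],[-0.0002,0.0015,0]],"turn":[0,0,0],"fingers":[0,0,0]}'
```

```text
time: 11.15
tool_pos: [0.4374, -0.3623, 0.1036]
eef_rot: [[0.259, 0.966, -0.001], [0.966, -0.259, 0.001], [0.0, -0.001, -1.0]]
contact_force: [-2.1, 0.3, -2.7]
grip_width: 0.0131
gripper_force: 59.2
time: 11.52
tool_pos: [0.4377, -0.3624, 0.1035]
eef_rot: [[0.259, 0.966, -0.003], [0.966, -0.259, 0.001], [0.001, -0.003, -1.0]]
contact_force: [-4.6, 2.2, 1.0]
grip_width: 0.0128
gripper_force: 59.6
```

```bash
python3 -m jog '{"slide":[[0,-0.0007,0.0006],[0,-0.0007,0.0006],[0,-0.0007,0.0006],[0,-0.0007,0.0006],[0,-0.0007,0.0006],[0,-0.0007,0.0006]],"turn":[0,0,0,0,0,0],"fingers":[0,0,0.02,0.03,0.035,0.035]}'; python3 -m jog '{"slide":[[0,0,-0.02],[0,0,-0.05],[0,0,-0.09],[0,0,-0.12],[0,0,-0.12]],"turn":[0,0,0,0,0],"fingers":[0.035,0.035,0.035,0.035,0.035]}'
python3 - <<'E'
from h import *
np.set_printoptions(precision=4,suppress=True)
A=cap('side');B=cap('scene')
r=[x for x in nets.mark_of('pin','side') if x['location'][0]>250];q=[x for x in nets.mark_of('pin','scene') if x['location'][1]<200]
for x in r: print('side',x['conf'],x['location'],atz(A,x['location'],.075))
for x in q: print('scene',x['conf'],x['location'],atz(B,x['location'],.075))
print('expect',proj(A,[.4367,-.3614,.075]),proj(B,[.4367,-.3614,.075]))
a=cv2.resize(A['frame'][240:340,310:410],(400,400),interpolation=2);b=cv2.resize(B['frame'][200:300,70:170],(400,400),interpolation=2)
cv2.imwrite('pics/p5.png',cv2.hconcat([a,b])[...,::-1])
E
```

```text
time: 12.28
tool_pos: [0.4388, -0.3631, 0.1033]
eef_rot: [[0.259, 0.966, 0.0], [0.966, -0.259, -0.0], [-0.0, 0.0, -1.0]]
contact_force: [-0.1, 0.4, 0.1]
grip_width: 0.0348
gripper_force: 0.0
time: 12.9
tool_pos: [0.4397, -0.3643, 0.2261]
eef_rot: [[0.259, 0.966, 0.004], [0.966, -0.259, -0.004], [-0.003, 0.005, -1.0]]
contact_force: [-0.2, -0.8, -0.7]
grip_width: 0.0347
gripper_force: 0.0
side 0.61 [292.3, 359.2] [ 0.4363 -0.358   0.075 ]
scene 0.89 [253.3, 119.4] [ 0.4363 -0.3538  0.075 ]
expect [np.float64(293.14203254908523), np.float64(360.1412164872794)] [np.float64(254.6122676620467), np.float64(115.86121702521754)]
```

View pics/p5.png

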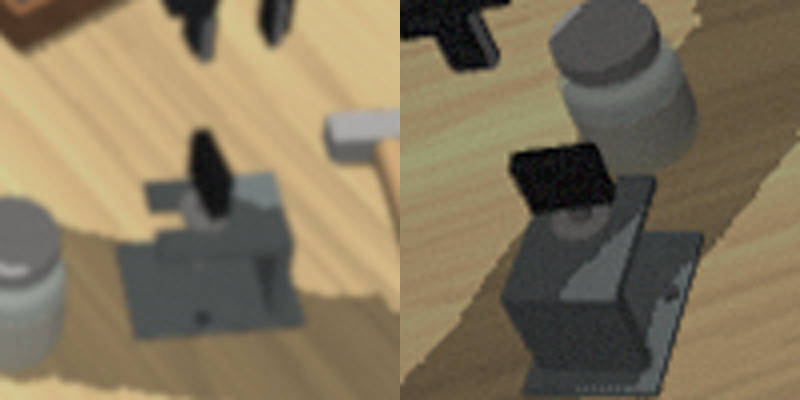

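```bash
python3 - <<'E'
from h import *
np.set_printoptions(precision=1,suppress=True)
yaw=np.arctan2(.966,.259)
for n,box in(('side',(268,300,350,375)),('scene',(230,258,95,126))):
    c=cap(n);m=np.zeros((420,560),np.uint8);r0,r1,a,b=box
    m[r0:r1,a:b]=c['frame'][r0:r1,a:b].max(2)<35
    ys,xs=np.nonzero(m);print(n,'obs rows',ys.min(),ys.max(),'cols',xs.min(),xs.max(),'cen',ys.mean(),xs.mean(),len(xs),'slope',np.polyfit(ys,xs,1)[0])
    X=[]
    for z in(.018,.058):
        for p in(-.022,.022):
            for q in(-.007,.007):
                w=proj(c,[.4375+p*np.cos(yaw)-q*np.sin(yaw),-.362+p*np.sin(yaw)+q*np.cos(yaw),.075+z]);X.append([w[1],w[0]])
    k=np.zeros_like(m);cv2.fillConvexPoly(k,np.round(cv2.convexHull(np.array(X,np.float32))).astype(int),1)
    ys,xs=np.nonzero(k);print('pred rows',ys.min(),ys.max(),'cols',xs.min(),xs.max(),'cen',ys.mean(),xs.mean(),len(xs),'slope',np.polyfit(ys,xs,1)[0])
E
```

```text
side obs rows 274 293 cols 359 366 cen 283.9732142857143 362.24107142857144 112 slope 0.22117471795707513
pred rows 271 296 cols 355 369 cen 283.5 362.0 258 slope 0.1871870466563699
scene obs rows 236 252 cols 98 123 cen 244.039156626506 110.37349397590361 332 slope 0.10857423534171612
pred rows 234 254 cols 96 124 cen 243.98047722342733 110.08459869848156 461 slope 0.022155245327958373
```

The pin sits upright and parked at the notch end: its predicted and observed centres agree within 0.5 px in both views. Next is the bar.

```bash
python3 - <<'E'
from h import *
np.set_printoptions(precision=3,suppress=True)
s=ctrl.sense();R=s['eef_rot'];T=s['tool_pos'];print(s['time'],T,s['joint_positions'])
f=.081;bx=np.array([np.cos(f),np.sin(f)]);by=np.array([-bx[1],bx[0]]);h=np.array([.531,-.089])
P=lambda th,o,r=.13:h+r*(by*np.cos(th)+bx*np.sin(th))-o*(bx*np.cos(th)-by*np.sin(th))
p0=P(0,.045);print('start',p0,R.T@(np.r_[p0,.049]-T))
for th in np.arange(0,1.75,.1): print(round(th,1),P(th,.03),(R.T@np.r_[P(th,.03)-p0,0])[:2])
E
```

```text
13.2 [ 0.438 -0.362  0.222] [-0.833  0.305  0.012  1.28   0.     1.   ]
start [0.476 0.037] [ 0.395 -0.067  0.173]
0.0 [0.491 0.038] [0.005 0.014]
0.1 [0.503 0.042] [0.012 0.026]
0.2 [0.517 0.044] [0.017 0.038]
0.3 [0.53  0.044] [0.021 0.051]
0.4 [0.543 0.044] [0.024 0.064]
0.5 [0.556 0.042] [0.026 0.077]
0.6 [0.569 0.039] [0.026 0.09 ]
0.7 [0.582 0.034] [0.025 0.103]
0.8 [0.594 0.029] [0.023 0.117]
0.9 [0.605 0.022] [0.019 0.129]
1.0 [0.616 0.014] [0.014 0.142]
1.1 [0.626 0.005] [0.008 0.154]
1.2 [ 0.635 -0.005] [0.001 0.165]
1.3 [ 0.643 -0.016] [-0.008  0.175]
1.4 [ 0.649 -0.028] [-0.017  0.185]
1.5 [ 0.655 -0.04 ] [-0.028  0.193]
1.6 [ 0.659 -0.052] [-0.039  0.2  ]
1.7 [ 0.662 -0.065] [-0.05   0.207]
```

```bash
python3 -m jog '{"slide":[[0.06,-0.01,0],[0.12,-0.02,0],[0.18,-0.03,0],[0.24,-0.041,0],[0.3,-0.051,0],[0.35,-0.06,0.02],[0.395,-0.067,0.06],[0.395,-0.067,0.1]],"turn":[0,0,0,0,0,0,0,0],"fingers":[0,0,0,0,0,0,0,0]}' 40; python3 -m jog '{"slide":[[0,0,0.035],[0,0,0.06],[0,0,0.073],[0,0,0.073],[0,0,0.073]],"turn":[0,0,0,0,0],"fingers":[0,0,0,0,0]}'
```

```text
time: 14.2
tool_pos: [0.4758, 0.0389, 0.1218]
eef_rot: [[0.254, 0.967, 0.0], [0.967, -0.254, 0.001], [0.001, 0.0, -1.0]]
contact_force: [-0.3, 0.1, -0.7]
grip_width: -0.0
gripper_force: 0.0
time: 14.82
tool_pos: [0.4769, 0.0358, 0.051]
eef_rot: [[0.259, 0.966, 0.001], [0.966, -0.259, -0.0], [0.0, 0.001, -1.0]]
contact_force: [-0.4, -0.8, 0.4]
grip_width: -0.0002
gripper_force: 0.0
```

```bash
python3 -m jog '{"slide":[[0.005,0.014,0.002],[0.012,0.026,0.002],[0.017,0.038,0.002],[0.021,0.051,0.002],[0.024,0.064,0.002],[0.026,0.077,0.002],[0.026,0.09,0.002],[0.025,0.103,0.002]],"turn":[0,0,0,0,0,0,0,0],"fingers":[0,0,0,0,0,0,0,0]}'; python3 -m jog '{"slide":[[-0.002,0.014,0],[-0.006,0.026,0],[-0.011,0.039,0],[-0.017,0.051,0],[-0.024,0.062,0],[-0.033,0.072,0],[-0.042,0.082,0],[-0.053,0.09,0]],"turn":[0,0,0,0,0,0,0,0],"fingers":[0,0,0,0,0,0,0,0]}'
python3 m.py w6.png bar_middle=.062 bar_hinge=.062 bar=.062 recess=.028
```

```text
time: 15.82
tool_pos: [0.5828, 0.0332, 0.0481]
eef_rot: [[0.259, 0.966, -0.0], [0.966, -0.259, 0.0], [0.0, -0.0, -1.0]]
contact_force: [-2.0, 0.3, -0.2]
grip_width: -0.0003
gripper_force: 0.8
time: 16.82
tool_pos: [0.6557, -0.0419, 0.0482]
eef_rot: [[0.259, 0.966, 0.0], [0.966, -0.259, 0.0], [0.0, 0.0, -1.0]]
contact_force: [-1.4, 0.3, -0.4]
grip_width: 0.0001
gripper_force: 0.7
cam [0.6763 0.0355 0.1908] [-0.0837 -0.305  -0.9487] 307.7942506847248
bar_hinge 0.59 [238.  37.] [0.5544 0.0113 0.062 ]Traceback (most recent call last):
  File "m.py", line 8, in <module>
    for r in nets.mark_of(k,'wrist')[:3]:
             ~~~~~~~~~~~~^^^^^^^^^^^
ValueError: it knows: bar_hinge, bar_middle, bed, block, bore, bracket, can, hammer, jar, notch, offcut, pin, recess
```

```bash
python3 -m jog '{"slide":[[-0.006,0.004,0],[-0.011,0.007,0],[-0.015,0.009,0],[-0.015,0.009,0]],"turn":[0,0,0,0],"fingers":[0,0,0,0]}'; python3 -c "
from h import *
for n in('scene','side'):
    c=cap(n)
    for r in nets.mark_of('bar_middle',n)[:2]: 
        p=atz(c,r['location'],.062);d=p[:2]-[.531,-.089]
        print(n,r['conf'],p,np.linalg.norm(d),np.arctan2(d[0],d[1])+.081)"
```

```text
time: 17.48
tool_pos: [0.6589, -0.0537, 0.0482]
eef_rot: [[0.256, 0.967, -0.002], [0.967, -0.256, 0.008], [0.007, -0.004, -1.0]]
contact_force: [-3.0, 13.1, 3.3]
grip_width: 0.0001
gripper_force: 6.6
side 0.78 [ 0.61841334 -0.08246202  0.062     ] 0.08765750115599896 1.57714147894554
```

The force jumped to 13 N at the 1.6 rad position, so the bar is at its stop. I retreat and look at the block.

```bash
python3 -m jog '{"slide":[[0.02,-0.01,0],[0.03,-0.02,-0.05],[0.05,-0.05,-0.1],[0.08,-0.09,-0.14],[0.11,-0.14,-0.18],[0.14,-0.19,-0.19],[0.17,-0.24,-0.19],[0.205,-0.292,-0.19]],"turn":[0,0,0,0,0,0,0,0],"fingers":[0,0,0,0,0.03,0.05,0.07,0.08]}' 60; python3 -m jog '{"slide":[[0,0,0],[0,0,0]],"turn":[0,0],"fingers":[0.08,0.08]}'
python3 m.py w7.png block=0 offcut=0 bore=.04
```

```text
time: 18.68
tool_pos: [0.431, 0.2159, 0.239]
eef_rot: [[0.26, 0.966, 0.003], [0.966, -0.26, 0.0], [0.001, 0.003, -1.0]]
contact_force: [0.3, 1.3, -0.2]
grip_width: 0.0724
gripper_force: 0.0
time: 18.92
tool_pos: [0.4325, 0.2148, 0.2386]
eef_rot: [[0.258, 0.966, 0.002], [0.966, -0.258, -0.0], [0.0, 0.002, -1.0]]
contact_force: [-0.4, -0.2, 0.2]
grip_width: 0.0802
gripper_force: 0.0
cam [0.4527 0.2923 0.3812] [-0.0816 -0.3056 -0.9486] 307.7942506847248
block 0.85 [ 82. 260.] [0.4364 0.3289 0.    ]
offcut 0.95 [ 83. 140.] [0.3034 0.3626 0.    ]
bore 0.9 [259. 370.] [0.5132 0.096  0.04  ]
19.125 [0.4331 0.2136 0.238 ] [ 0.2612  0.9653  0.0001  0.9653 -0.2612 -0.0002 -0.0002  0.0001 -1.    ] [-0.1021  0.4998 -0.4749] 0.08043191053334513 0.0
```

View pics/w7.png

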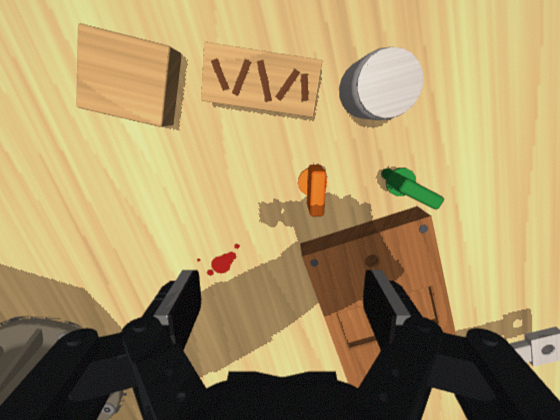

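The block is at (82,262), carved side up, with the offcut (75,130) left, the can (85,385) right and the orange pin at (185,313) below it. The bed's bore and recess are free and the bar is swung off at the far right.

```bash
python3 - <<'E'
from h import *
np.set_printoptions(precision=4,suppress=True)
c=cap('wrist'); g=cv2.cvtColor(c['frame'],cv2.COLOR_RGB2GRAY)
q=np.array([[207,42],[323,60],[315,118],[202,100]],np.float32).reshape(-1,1,2)
q2=cv2.cornerSubPix(g,q.copy(),(5,5),(-1,-1),(3,50,.01))
for Q in(q,q2):
    Q=Q[:,0];P=np.array([atz(c,[r,k],.036)[:2] for k,r in Q]);e=np.roll(P,-1,0)-P
    print(Q.ravel(),P.mean(0),np.linalg.norm(e,axis=1),np.arctan2(e[0,1],e[0,0]),np.arctan2(-e[2,1],-e[2,0]),np.arctan2(-e[1,0],e[1,1])+np.pi, np.arctan2(-e[3,0],e[3,1]))
# bed: fit recess/bore from nets over views
s=ctrl.sense();print(s['time'],s['tool_pos'],s['joint_positions'])
for n in('scene','side','wrist'):
    k=cap(n)
    for w,z in(('bore',.04),('recess',.028),('bed',0),('block',0)):
        for r in nets.mark_of(w,n)[:2]:
            if r['conf']>.4: print(n,w,round(r['conf'],2),atz(k,r['location'],z)[:2])
E
```

```text
[207.  42. 323.  60. 315. 118. 202. 100.] [0.4412 0.3241] [0.1173 0.0564 0.1208 0.0551] -0.40299198289963173 -0.4144216047719023 5.909530346408065 -0.43625246805188966
[207.      42.     321.249   59.6879 312.7206 118.148  199.5259  99.4858] [0.4396 0.3247] [0.1155 0.057  0.121  0.0551] -0.4026769014441699 -0.41964958531984214 5.89902701715792 -0.48366375074490586
19.175 [0.433  0.2136 0.2379] [ 0.2919  0.1329 -0.1685  1.2696 -0.0002  2.127 ]
scene bore 0.75 [0.5112 0.0942]
scene recess 0.64 [ 0.5184 -0.002 ]
scene bed 0.91 [ 0.5332 -0.0044]
scene block 0.81 [0.4254 0.3297]
side bore 0.66 [0.5145 0.0937]
side recess 0.56 [0.5228 0.0205]
side bed 0.88 [ 0.511  -0.0084]
side block 0.79 [0.4231 0.328 ]
wrist bore 0.88 [0.5155 0.0972]
wrist block 0.96 [0.4371 0.3267]
```

```bash
python3 -m jog '{"slide":[[0.014,-0.003,0],[0.028,-0.006,0],[0.042,-0.009,0],[0.056,-0.012,0],[0.07,-0.014,0.02],[0.084,-0.017,0.04],[0.098,-0.02,0.06],[0.109,-0.022,0.09]],"turn":[-0.18,-0.36,-0.54,-0.72,-0.9,-1.08,-1.26,-1.425],"fingers":[0.084,0.084,0.084,0.084,0.084,0.084,0.084,0.084]}'; python3 -m jog '{"slide":[[0,0,0.03],[0,0,0.03]],"turn":[0,0],"fingers":[0.084,0.084]}'
python3 - <<'E'
from h import *
np.set_printoptions(precision=4,suppress=True)
c=cap('wrist');save(c,'w8.png');s=ctrl.sense();R=s['eef_rot'];print(s['time'],s['tool_pos'],np.arctan2(R[1,1],R[0,1]))
for r in nets.mark_of('block','wrist')[:2]: print(r,atz(c,r['location'],0))
# predicted top-face corners vs image edges (horizontal axis = tool y)
f=-.41
for a,b in((-.06,-.028),(.06,-.028),(.06,.028),(-.06,.028)):
    print(np.array(proj(c,[.44+a*np.cos(f)-b*np.sin(f),.3245+a*np.sin(f)+b*np.cos(f),.036])))
g=cv2.cvtColor(c['frame'],cv2.COLOR_RGB2GRAY)
e=cv2.createLineSegmentDetector().detect(g)[0][:,0]
L=np.hypot(e[:,2]-e[:,0],e[:,3]-e[:,1])
for l,x in sorted(zip(L,e),key=lambda t:-t[0])[:22]: print(round(float(l)),np.round(x))
E
```

```text
time: 20.92
tool_pos: [0.4397, 0.3265, 0.1482]
eef_rot: [[-0.92, 0.391, 0.002], [0.391, 0.92, 0.001], [-0.001, 0.002, -1.0]]
contact_force: [-0.1, 0.1, 0.4]
grip_width: 0.0841
gripper_force: 0.0
time: 21.18
tool_pos: [0.4372, 0.3247, 0.116]
eef_rot: [[-0.918, 0.396, -0.005], [0.396, 0.918, -0.002], [0.003, -0.004, -1.0]]
contact_force: [-0.3, -0.1, 0.3]
grip_width: 0.0843
gripper_force: 0.0
21.225 [0.4383 0.3252 0.1177] 1.16301712642779
{'location': [209.4, 282.8], 'conf': 0.72} [0.4374 0.3237 0.    ]
[146.8218 246.2305]
[293.2671 251.0282]
[293.5769 318.2441]
[147.0632 324.9226]
137 [524. 232. 396. 278.]
114 [198.  84. 312.  94.]
102 [306.  98. 204.  89.]
98 [ -0. 329.  87. 284.]
95 [326.   0. 315.  95.]
92 [313.  92. 323.   1.]
89 [505. 272. 421. 302.]
83 [194.  83. 194.   1.]
74 [324. 145. 251. 145.]
73 [  1. 398.  48. 343.]
72 [512. 339. 559. 394.]
71 [253. 291. 250. 219.]
70 [461. 233. 395. 257.]
66 [253. 141. 319. 140.]
66 [ 59. 309.  -0. 339.]
65 [319. 291. 254. 291.]
61 [261. 370. 267. 309.]
54 [327. 315. 339. 367.]
51 [326. 144. 325. 196.]
51 [161. 316. 186. 273.]
49 [401. 281. 430. 320.]
49 [312. 225. 265. 241.]
```

The predicted block outline matches the detected edges within 2 px, and the TCP is over its centre. Grasping.

```bash
python3 -m jog '{"slide":[[0,0,0.04],[0,0,0.08],[0,0,0.104],[0,0,0.104],[0,0,0.104],[0,0,0.104],[0,0,0.104],[0,0,0.104]],"turn":[0,0,0,0,0,0,0,0],"fingers":[0.084,0.084,0.084,0.084,0.04,0.04,0.04,0.04]}' 60; python3 -m jog '{"slide":[[0,0,-0.02],[0,0,-0.06],[0,0,-0.1],[0,0,-0.14],[0,0,-0.16],[0,0,-0.16]],"turn":[0,0,0,0,0,0],"fingers":[0.04,0.04,0.04,0.04,0.04,0.04]}'
```

```text
time: 22.28
tool_pos: [0.4409, 0.3265, 0.0167]
eef_rot: [[-0.918, 0.397, 0.004], [0.397, 0.918, 0.002], [-0.003, 0.004, -1.0]]
contact_force: [-0.4, -0.4, 5.7]
grip_width: 0.0548
gripper_force: 64.8
time: 23.02
tool_pos: [0.4405, 0.3263, 0.177]
eef_rot: [[-0.918, 0.397, 0.005], [0.397, 0.918, 0.003], [-0.003, 0.004, -1.0]]
contact_force: [-0.2, 0.1, -0.8]
grip_width: 0.0546
gripper_force: 64.1
```

```bash
python3 -m jog '{"slide":[[-0.037,-0.028,-0.01],[-0.074,-0.056,-0.02],[-0.112,-0.084,-0.02],[-0.149,-0.112,-0.02],[-0.186,-0.14,-0.02],[-0.224,-0.168,-0.02],[-0.261,-0.196,-0.02],[-0.298,-0.224,-0.02]],"turn":[-0.06,-0.12,-0.18,-0.24,-0.3,-0.36,-0.42,-0.489],"fingers":[0.04,0.04,0.04,0.04,0.04,0.04,0.04,0.04]}'; python3 -m jog '{"slide":[[0,0,0],[0,0,0],[0,0,0]],"turn":[0,0,0],"fingers":[0.04,0.04,0.04]}'
cat > r.py <<'E'
from h import *
import sys
np.set_printoptions(precision=4,suppress=True)
c=cap('wrist');s=ctrl.sense();R=s['eef_rot'];T=s['tool_pos'];print(s['time'],T,np.arctan2(R[1,1],R[0,1]))
np.savez('v.npz',frame=c['frame'],T=T,Rt=R,**{k:c[k] for k in('fx','fy','cx','cy','R','t')})
for w,z in(('recess',.028),('bore',.04),('bed',0),('bar_hinge',.062),('bar_middle',.062)):
    for r in nets.mark_of(w,'wrist')[:1]: print(w,round(r['conf'],2),np.round(r['location']),atz(c,r['location'],z)[:2])
f=.081
for nm,hx,hy,z in(('bed',.08,.125,.04),('rec',.064,.032,.04),('rec floor',.062,.03,.028)):
    for a,b in((-hx,-hy),(hx,-hy),(hx,hy),(-hx,hy)): print(nm,np.round(proj(c,[.523+a*np.cos(f)-b*np.sin(f),.002+a*np.sin(f)+b*np.cos(f),z])))
for a in(-.06,.06):
  for b in(-.028,.028): print('held',np.round(proj(c,T+R@np.array([a,b,-.0193]))))
g=cv2.cvtColor(c['frame'],cv2.COLOR_RGB2GRAY)
e=cv2.createLineSegmentDetector().detect(g)[0][:,0]
L=np.hypot(e[:,2]-e[:,0],e[:,3]-e[:,1])
for l,x in sorted(zip(L,e),key=lambda t:-t[0])[:40]: 
    print(round(float(l)),np.round(x),atz(c,x[[1,0]],.04)[:2],atz(c,x[[3,2]],.04)[:2])
E
python3 r.py
```

```text
time: 24.02
tool_pos: [0.6238, 0.0004, 0.1928]
eef_rot: [[-0.997, -0.083, -0.002], [-0.083, 0.997, 0.0], [0.002, 0.001, -1.0]]
contact_force: [1.1, 0.3, -0.9]
grip_width: 0.0544
gripper_force: 64.0
time: 24.4
tool_pos: [0.623, 0.0029, 0.1938]
eef_rot: [[-0.997, -0.082, -0.001], [-0.082, 0.997, 0.0], [0.001, 0.001, -1.0]]
contact_force: [-0.7, 1.2, -1.3]
grip_width: 0.0545
gripper_force: 64.1
24.45 [0.6231 0.0029 0.1941] 1.6534233525425106
recess 0.89 [ 86. 291.] [0.5182 0.0019]
bore 0.98 [ 87. 392.] [0.5129 0.0922]
bed 0.65 [ 92. 289.] [0.522  0.0016]
bar_hinge 0.68 [ 87. 292.] [0.5221 0.0026]
bar_middle 0.55 [190. 188.] [ 0.6169 -0.085 ]
bed [-16. 138.]
bed [178. 162.]
bed [178. 418.]
bed [-15. 445.]
rec [  7. 253.]
rec [162. 257.]
rec [162. 323.]
rec [  8. 330.]
rec floor [ 14. 257.]
rec floor [158. 260.]
rec floor [158. 320.]
rec floor [ 15. 326.]
held [396. 230.]
held [396. 337.]
held [169. 215.]
held [169. 354.]
178 [445.   0. 419. 177.] [0.4437 0.1227] [0.5911 0.1336]
176 [163. 176. 142.   1.] [ 0.6103 -0.1153] [ 0.4645 -0.1264]
153 [444. 316. 557. 419.] [0.7469 0.1986] [0.8917
[... 1493 characters left out ...]
-0.0227]
62 [559. 132. 510. 170.] [0.5389 0.2547] [0.5774 0.2206]
60 [94.  8. 34.  3.] [ 0.4733 -0.1665] [ 0.4735 -0.2156]
56 [413. 115. 357. 114.] [0.5348 0.1159] [0.5386 0.0643]
55 [222. 271. 223. 326.] [ 0.7099 -0.056 ] [ 0.7811 -0.0528]
53 [155. 376. 125. 419.] [ 0.8618 -0.1344] [ 0.938  -0.1768]
53 [339. 313. 343. 261.] [0.7536 0.0785] [0.6874 0.073 ]
52 [438. 419. 408. 376.] [0.9045 0.23  ] [0.837  0.1761]
48 [287. 374. 334. 370.] [0.8457 0.0265] [0.8351 0.0842]
44 [379.  86. 336.  86.] [0.5127 0.0804] [0.5159 0.0415]
43 [340. 324. 337. 367.] [0.7686 0.0813] [0.8301 0.0868]
42 [398. 131. 356. 131.] [0.5497 0.1049] [0.553  0.0654]
41 [391. 412. 432. 414.] [0.8968 0.1658] [0.8971 0.2201]
```

```bash
python3 - <<'E'
import numpy as np
from h import *
np.set_printoptions(linewidth=200)
v=dict(np.load('v.npz'));f=v['frame'].astype(int).sum(2)//3
for k in(230,285,335): print('col',k,f[155:190,k])
for r in(168,184,200): print('row',r,f[r,200:226],f[r,335:362])
T,R=v['T'],v['Rt']
for d in((0,0,0),(-.003,0,0),(0,-.002,0),(0,0,-.003),(-.003,-.002,0)):
    print(d,[np.round(proj(v,T+R@(np.array([a,b,z])+d)),1) for a,b,z in((.06,-.028,-.0193),(.06,.028,-.0193),(.06,-.028,.0167),(.06,.028,.0167))])
E
```

```text
col 230 [ 82  86  84  83  83  81  84  82  82  93 112 119 122 121 120 124 122 118 121 123 120 120 119 121 122 121 118 121 119 120 119 118 120 119 122]
col 285 [ 91  94  91  91  87  82  86  90  88 139 174 185 189 188 186 187 189 187 187 187 185 188 185 188 186 188 186 186 187 186 187 186 186 186 186]
col 335 [ 90  90  93  94  92  89  93  92 104 160 188 195 196 195 196 196 193 195 194 194 196 194 193 194 194 193 191 194 193 194 195 193 195 194 192]
row 168 [149 156 155 150 139 102  88  84  89  85  88  87 101 115 120 122 121 121 123 123 122 122 122 121 119 118] [195 195 193 194 193 196 195 198 199 201 200 198 197 197 187 129 126 134 133 133 133 132 134 132 129 126 126]
row 184 [151 152 153 156 146 130  92  81 113 148 151 153 150 126 114 120 118 119 120 120 121 123 121 123 118 120] [194 194 193 194 195 197 197 199 199 197 199 199 194 180 181 212 215 215 214 214 213 214 215 214 215 215 214]
row 200 [154 150 150 152 151 145 118  84  81 122 142 142 143 142 116 112 118 117 118 118 121 120 119 121 121 119] [192 189 193 192 194 198 198 199 199 198 197 194 181 184 214 219 216 217 218 216 215 218 217 217 218 218 218]
(0, 0, 0) [array([168.9, 214.8]), array([168.9, 354. ]), array([156.4, 229.2]), array([156.3, 338.3])]
(-0.003, 0, 0) [array([176.3, 215.3]), array([176.2, 353.5]), array([162.2, 229.5]), array([162.2, 338. ])]
(0, -0.002, 0) [array([168.9, 209.8]), array([168.9, 349.1]), array([156.4, 225.3]), array([156.3, 334.4])]
(0, 0, -0.003) [array([170.3, 213.2]), array([170.2, 355.7]), array([157.2, 228.2]), array([157.2, 339.4])]
(-0.003, -0.002, 0) [array([176.3, 210.3]), array([176.2, 348.6]), array([162.2, 225.6]), array([162.2, 334.1])]
```

```bash
python3 -m jog '{"slide":[[0.049,0.005,0],[0.0986,0.0097,0],[0.0986,0.0097,0.04],[0.0986,0.0097,0.08],[0.0986,0.0097,0.11],[0.0986,0.0097,0.128],[0.0986,0.0097,0.128],[0.0986,0.0097,0.128]],"turn":[0.004,0.0075,0.0075,0.0075,0.0075,0.0075,0.0075,0.0075],"fingers":[0.04,0.04,0.04,0.04,0.04,0.04,0.04,0.04]}'
python3 - <<'E'
from h import *
np.set_printoptions(precision=4,suppress=True,linewidth=180)
c=cap('wrist');s=ctrl.sense();R=s['eef_rot'];T=s['tool_pos'];print(T,np.arctan2(R[1,1],R[0,1])-np.pi/2)
f=.075
for a,b in((-.064,-.032),(-.064,.032),(-.064,0)): print('rim',np.round(proj(c,[.5222+a*np.cos(f)-b*np.sin(f),.003+a*np.sin(f)+b*np.cos(f),.04]),1))
for a,b,z in((.06,-.028,-.0193),(.06,.028,-.0193),(.06,-.028,.0167),(.06,.028,.0167)): print('blk',np.round(proj(c,T+R@np.array([a+.002,b-.00135,z])),1))
e=cv2.createLineSegmentDetector().detect(cv2.cvtColor(c['frame'],cv2.COLOR_RGB2GRAY))[0][:,0]
L=np.hypot(e[:,2]-e[:,0],e[:,3]-e[:,1])
for l,x in sorted(zip(L,e),key=lambda t:-t[0]):
    if l>20 and 60<x[1]<260 and 60<x[3]<260 and 180<x[0]<390: print(round(float(l)),np.round(x,1))
E
```

```text
time: 25.7
tool_pos: [0.5254, 0.0034, 0.0671]
eef_rot: [[-0.997, -0.074, 0.001], [-0.074, 0.997, -0.0], [-0.001, -0.0, -1.0]]
contact_force: [-0.1, -0.5, -1.3]
grip_width: 0.0542
gripper_force: 64.1
[0.5257 0.0033 0.0674] 0.07383301495936845
rim [139.7 223.7]
rim [139.6 342.7]
rim [139.7 283.2]
blk [164.2 210.8]
blk [164.2 350.8]
blk [152.6 226.2]
blk [152.6 335.7]
136 [349.4 163.6 213.1 164.2]
69 [316.6 197.6 255.2 229.7]
66 [265.6 148.9 331.9 152.4]
48 [294.4 143.2 246.9 142.2]
48 [281.9 139.  329.4 138.8]
45 [261.9 206.9 301.7 186.5]
35 [331.9 142.4 296.9 142.3]
33 [248.1 138.7 280.6 139. ]
21 [241.9 150.8 263.2 152.1]
21 [242.2 176.9 242.5 198.1]
```

```bash
python3 - <<'E'
from h import *
np.set_printoptions(precision=4,suppress=True,linewidth=200)
c=cap('wrist');s=ctrl.sense();R=s['eef_rot'];T=s['tool_pos'];print(T)
f=c['frame'].astype(int).sum(2)//3
for r in(136,141,144,147): print(r,f[r,210:250],'|',f[r,320:360])
for k in(255,275,300,320): print(k,f[134:168,k])
for r,z in((139,.04),(142.3,.038),(152,.0507),(164,.0867)): print(r,z,atz(c,[r,281],z))
for r,k,z in((164,213.1,.0867),(164,349.4,.0867)): print(atz(c,[r,k],z))
E
```

```text
[0.5258 0.0033 0.0674]
136 [ 90  88  90  90  88  89  86  86  90  89  93  90  88  90  87  89  89  90  89  92  89  91  88  90  91  89  87  90  89  90  90  92  89  90  89  88  89 136 143 144] | [144 142 142 144 143 147 143 144 143 143 146 147 146 147 146 143 144 144 144 146 145 147 144 145 146 143 146 147 145 144 147 144 144 148 145 147 147 145 146 146]
141 [ 86  84  85  83  86  83  86  85  86  86  83  85  83  85  82  71  71  72  74  72  70  72  70  72  72  71  72  73  71  69  73  74  72  69  70  75 105 116 112 109] | [114 114 116 116 117 114 115 116 107 106 107 105 107 108 107 108 103 105 106 110 111 106  84 120 145 146 143 144 142 143 144 146 146 147 145 144 145 144 146 144]
144 [ 86  80  86  87  85  84  86  85  85  84  86  85  80  85  85  73  70  68  73  58  50  52  72  84  87  84  87  89  86  87  86  88  85  85  86 134 139 139 138 139] | [141 140 140 143 141 141 141 141 143 145 141 143 146 145 104  81  58  51  54 101 104  79 103 130 140 142 140 142 142 137 140 142 139 142 139 140 142 140 143 139]
147 [ 86  88  87  89  88  86  88  88  86  86  89  88  85  86  87  80  70  73  72  63  4
[... 306 characters left out ...]
7 140 144 116  88  87  90  92  90  93  91  91  91  88  88  92 142 181 195 197]
275 [143 143 142 145 136 119 113 110 130 141 140 136 140 140 142 114  89  90  88  89  88  89  99  98  96  96  95  91  82  83 143 179 191 194]
300 [143 140 143 146 139 104  96 115 133 141 140 139 138 142 143 145 118  90  87  93  92  90  86  89  93  93  92  85  84  96 157 189 199 201]
320 [142 144 144 147 137 118 111 114 136 141 141 140 141 142 144 147 146 117  87  89  88  89  88  90  93  92  90  94  92 102 159 189 195 199]
139 0.04 [ 0.4584 -0.0031  0.04  ]
142.3 0.038 [ 0.4604 -0.0029  0.038 ]
152 0.0507 [ 0.464  -0.0026  0.0507]
164 0.0867 [ 0.4641 -0.0026  0.0867]
[ 0.4661 -0.0297  0.0867]
[0.4621 0.0247 0.0867]
```

```bash
python3 -m jog '{"slide":[[0.0016,0.0012,0],[0.0016,0.0012,0.004],[0.0016,0.0012,0.008],[0.0016,0.0012,0.012],[0.0016,0.0012,0.014],[0.0016,0.0012,0.014]],"turn":[0,0,0,0,0,0],"fingers":[0.04,0.04,0.04,0.04,0.04,0.04]}'
```

```text
time: 26.55
tool_pos: [0.5229, 0.0045, 0.0519]
eef_rot: [[-0.997, -0.074, -0.001], [-0.074, 0.997, 0.0], [0.0, 0.0, -1.0]]
contact_force: [-0.5, 0.7, -0.8]
grip_width: 0.0545
gripper_force: 64.1
```

```bash
python3 -m jog '{"slide":[[0,0,0.003],[0,0,0.006],[0,0,0.008],[0,0,0.008]],"turn":[0,0,0,0],"fingers":[0.04,0.04,0.04,0.04]}'
```

```text
time: 27.05
tool_pos: [0.523, 0.0045, 0.0447]
eef_rot: [[-0.997, -0.074, 0.0], [-0.074, 0.997, 0.0], [-0.0, 0.0, -1.0]]
contact_force: [-2.8, -0.4, 5.2]
grip_width: 0.0547
gripper_force: 64.7
```

```bash
python3 -m jog '{"slide":[[0,0,0],[0,0,0],[0,0,0],[0,0,-0.02],[0,0,-0.05],[0,0,-0.05],[0,0,-0.05],[0,0,-0.05]],"turn":[0,0,0,0,0,0,0,0],"fingers":[0.066,0.066,0.066,0.066,0.066,0.0,0.0,0.0]}';python3 -m jog '{"slide":[[0,0,0],[0,0,0.01],[0,0,0.02],[0,0,0.028],[0,0,0.032],[0,0,0.034],[0,0,0.034]],"turn":[0,0,0,0,0,0,0],"fingers":[0,0,0,0,0,0,0]}'
```

```text
time: 28.05
tool_pos: [0.5222, 0.0046, 0.0931]
eef_rot: [[-0.997, -0.074, -0.002], [-0.074, 0.997, 0.0], [0.002, 0.001, -1.0]]
contact_force: [-0.3, -0.9, 0.3]
grip_width: 0.0118
gripper_force: 0.0
time: 28.92
tool_pos: [0.5225, 0.0045, 0.0639]
eef_rot: [[-0.997, -0.074, 0.001], [-0.074, 0.997, -0.001], [-0.001, -0.001, -1.0]]
contact_force: [-13.1, 1.6, 33.5]
grip_width: 0.0001
gripper_force: 17.0
```

```bash
python3 -m jog '{"slide":[[0,0,-0.02],[0,0,-0.07],[-0.04,0,-0.12],[-0.09,0,-0.16],[-0.09,0,-0.16],[-0.09,0,-0.16]],"turn":[0,0,0,0,0,0],"fingers":[0,0,0,0,0,0]}'
python3 - <<'E'
from h import *
np.set_printoptions(precision=3,suppress=True)
for n in('wrist','scene','side'):
    c=cap(n);save(c,'end_'+n+'.png')
    for w,z in(('block',.028),('bar_middle',.062),('pin',.075),('jar',0),('can',0),('offcut',0),('hammer',0)):
        for r in nets.mark_of(w,n)[:3]:
            if r['conf']>.4: print(n,w,round(r['conf'],2),atz(c,r['location'],z)[:2])
    if n=='wrist':
        e=cv2.createLineSegmentDetector().detect(cv2.cvtColor(c['frame'],cv2.COLOR_RGB2GRAY))[0][:,0]
        L=np.hypot(e[:,2]-e[:,0],e[:,3]-e[:,1])
        for l,x in sorted(zip(L,e),key=lambda t:-t[0])[:16]: print(round(float(l)),np.round(x),atz(c,x[[1,0]],.064)[:2],atz(c,x[[3,2]],.064)[:2])
s=ctrl.sense();print(s['time'],s['tool_pos'],s['contact_force'])
E
```

```text
time: 29.68
tool_pos: [0.6121, 0.0112, 0.2188]
eef_rot: [[-0.997, -0.074, -0.002], [-0.074, 0.997, 0.0], [0.002, 0.0, -1.0]]
contact_force: [-0.6, -0.6, -0.1]
grip_width: -0.0002
gripper_force: 0.0
wrist block 0.79 [ 0.519 -0.001]
wrist bar_middle 0.79 [ 0.616 -0.085]
wrist pin 0.85 [0.557 0.173]
wrist pin 0.58 [0.468 0.192]
wrist can 0.71 [0.551 0.289]
275 [143.   7. 418.   7.] [ 0.457 -0.117] [0.44  0.112]
202 [361. 308. 535. 410.] [0.735 0.11 ] [0.872 0.358]
191 [398. 181. 207. 181.] [0.587 0.123] [ 0.601 -0.064]
174 [420.   7. 399. 179.] [0.439 0.113] [0.585 0.124]
174 [164. 181. 143.   8.] [ 0.603 -0.106] [ 0.457 -0.117]
164 [ 67. 387. 209. 304.] [ 0.876 -0.239] [ 0.742 -0.062]
140 [248.  26. 253. 166.] [ 0.464 -0.029] [ 0.582 -0.019]
138 [310. 163. 313.  26.] [0.576 0.035] [0.46  0.026]
123 [ 13.  62. 136.  72.] [ 0.507 -0.233] [ 0.507 -0.127]
105 [206. 257. 201. 152.] [ 0.684 -0.065] [ 0.573 -0.07 ]
101 [167.  83. 175. 183.] [ 0.514 -0.1  ] [ 0.605 -0.095]
95 [316.  29. 314. 124.] [0.462 0.029] [0.54  0.035]
71 [205. 183. 209. 254.] [ 0.603 -0.066] [ 0.68  -0.062]
70 [  1. 380.  71. 384.] [ 0.871 -0.319] [ 0.871 -0.234]
55 [101.  29.  46.  25.] [ 0.476 -0.154] [ 0.476 -0.2  ]
54 [517. 141. 475. 175.] [0.541 0.229] [0.576 0.197]
scene block 0.68 [0.516 0.004]
scene bar_middle 0.6 [ 0.624 -0.082]
scene pin 0.78 [0.489 0.188]
scene pin 0.76 [0.576 0.17 ]
scene pin 0.62 [ 0.433 -0.362]
scene jar 0.94 [ 0.315 -0.324]
scene can 0.86 [0.539 0.3  ]
scene offcut 0.67 [0.305 0.363]
scene offcut 0.54 [ 0.527 -0.003]
scene hammer 0.66 [ 0.572 -0.435]
side block 0.57 [0.514 0.011]
side bar_middle 0.92 [ 0.607 -0.106]
side bar_middle 0.57 [ 0.503 -0.02 ]
side bar_middle 0.51 [ 0.293 -0.364]
side pin 0.85 [ 0.432 -0.371]
side pin 0.82 [0.528 0.157]
side pin 0.47 [0.464 0.198]
side jar 0.79 [ 0.313 -0.323]
side offcut 0.77 [0.299 0.369]
side hammer 0.58 [ 0.576 -0.421]
30.875 [0.613 0.011 0.22 ] [0.147 0.325 0.26 ]
```

```bash
python3 -c "
from rig import ctrl
print(ctrl.close_job())"
```

```text
the job is handed in; nothing more can be done
None
```

I handed the job in at about 31 s: the pin is parked upright at the notch end, the bar is at its 1.6 rad stop, the carved block is pressed home with its carved side up, and the jar, can, hammer and offcut were left where they were.

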